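# Proof-pull a bonded test strip on the bench pull tester

### The arm

A 7-joint arm with a two-finger parallel gripper is mounted at the origin on the work surface; the furniture and walls round the work are solid. World frame = base frame: x ahead of the robot, y to its left, z up, the work surface at z = 0. Lengths are in m, angles in rad, forces in N, time in s.
With the tool pointing down it reaches from about 0.4 to 0.85 m from the base axis. Payload 10.4 kg.
Tool frame: the origin (TCP) lies between the finger pads; the fingertips stand tcp_to_tips ahead of it and the grasp point (between the pads) lies 8 mm behind it (tcp_to_tips is the distance from the TCP to the fingertips, in m); z points along the fingers, y is the line along which they close (so a half turn about z gives the same grasp; the last joint's range is limited). The gripper opens to 85 mm and grips with 20 to 120 N. Pads are 22 mm wide; open, the fingers measure 114 mm over their backs; the gripper's body (76 mm by 85 mm) begins 54 mm behind the grasp point. The pads swing forward as they close: fully open they stand 13 mm farther back than shut.
Start: joints at [1.222, 0.332, -0.065, 1.46, 0.022, 1.35, -0.088], TCP at [0.2, -0.592, 0.242] pointing down, gripper open.
Joint ranges: [-2.6, 2.6], [-0.5, 2.12], [-1.47, 1.34], [0.16, 2.42], [-1.27, 4.41], [0.06, 2.06], [-2.6, 2.6]. Speed limits (rad/s): [2.22, 2.22, 2.79, 2.79, 3.14, 3.14, 3.14].

### API

Orientations are given as a unit quaternion [x, y, z, w].
In Python, from workcell import * gives the robot as it stands.
- The arm moves only by the tool apply_moves, never from a script. Its argument "rows" is a list of rows, each an object of numbers: "x", "y", "z": the shift along the tool's x, y, z in mm; "ax", "ay", "az": the turn, a rotation vector about the tool's x, y, z in degrees; "gripper": the closure, from 0 (fully open) to 1 (shut). A call has 1 to 5 rows; each row shifts and turns the commanded pose from where the row before left it, along the tool's axes as they then stand; what a row does not reach is not made up. A row lasts 1/12 s, in which the tool goes at most 41.7 mm and 7.16 degrees, less where a joint would pass 70% of its speed; a pose out of reach is approached as far as the arm can. A call with a gripper value outside its range is refused whole. The fingers move at their own pace and stop on an object; "newtons" is the grip in N (left out, the last holds). Time passes only in rows, so rows that do not move let the fingers close. It gives the time, the measured TCP pose, the force, the opening and the grip force at its end, in the units of the state.
- get_obs(): the state, without advancing time (a new reading comes with each control period).
- camera(name): name is "side" or "top"; returns a dict with "color" (384x512x3 uint8, red, green, blue), "fov_y" (degrees; the focal length in pixels is half the picture's height over the tangent of half this angle, whatever the lens; pixels are square), "cx", "cy" (the principal point, pixels), "rvec" (rotation vector, rad) and "tvec" (3), from world to camera coordinates, as OpenCV has them. Camera axes: x right, y down, z forward; pixel columns grow to the right and rows downward; lengths in m; the calibration is good to about 2 mm. A picture is of the moment at which its call begins. There is no depth.
- hand_in(): hands the job in; it is judged then, once.
The state is a dict: "clock": time; "joint_pos": joint angles; "joint_velocities": joint speeds; "tau": joint torques, N m; "position": TCP position; "ee_rot": TCP orientation; "ft_force": force on the tool from outside, world axes, zero at the start; "torque": the same for the moment, N m; "grip_width": opening from 0.0 (shut) to 1.0 (fully open); "grasp_force": force on a finger pad.
Only numpy, scipy, OpenCV 4.12 (cv2) and the standard library are available. Lean on these libraries where they do the work, as an engineer would, in place of code of your own. Each camera call takes 0.05 s, during which the arm holds its last target. There are 200 camera calls.

### The job

The bonded strip in the bench pull tester needs its proof pull. Swing the dust cover open until it rests on its buffers, then draw the spring gauge out by its stirrup until the peak ring stands level with the set marker on the rule beside it (to within the width of the marker, no farther), hold the pull steady for a second, and ease the rod back home without letting it snap, so that the peak ring stays at the marker; leave the cover open, and the marker's setting and the other things on the table as they are.

Things in the scene. Friction and masses are not known exactly. Their poses are not given: they have to be found in the camera images.
- tester: grey steel tray of the pull tester, 120 x 430 mm, walls 29 mm high, 4 mm thick, inner floor 8 mm above the table; fixed to the table. Origin: centre of its underside; its x axis points to the hinge side (away from the robot at yaw 0), its y axis along the tray; the gauge is drawn out towards -y of this frame. A 45 mm shelf with two rubber buffers stands behind the hinge side
- cover (a joint): angle of the bare aluminium dust cover (120 x 430 x 44 mm, 0.45 kg) that covers the tray at the start; 0 = shut, grows as it opens; it rests on its buffers at 1.83 (its stop). From shut it must be lifted; past about 1.1 its own weight carries it on to the buffers, below that it falls shut
- cover_hinge (a point): middle of the hinge line, 31 mm above the table, at the tray's +x edge; the hinge line runs along the tester's y
- cover_bar (a point): middle of the cover's handle bar: a dark round steel bar 10 mm thick, 90 mm long along the tester's y, on two arms, its centre 42 mm out from the cover's front wall and 52 mm above the table when shut; it can be pinched from above across the bar, and it turns between the pads as the cover swings. It lies 162 mm in front of the hinge line and 21 mm above it when shut; when the cover is open the bar stands on top, above the cover's front wall
- stirrup (a point): centre of the opening of the gauge's stirrup, a flat level steel loop of 10 mm bar (the far bar has a rubber sleeve, 15 mm thick), 40 mm above the table; opening 45 mm along the pull and 58 mm across; 32 mm clear below its centre line to the tray floor. Hook a finger or shut fingers down into it and pull towards -y of the tester. It is joined to the rod
- gauge_rod (a joint): how far the rod is drawn out of the gauge's barrel, m; 0 = home (against its stop), largest 0.066. Its spring holds it home with 3 N and adds 200 N per metre drawn. Before the spring starts to yield, the gauge itself slides free (under 1 N) on the strip's pin by an unknown slack of 0 to 16 mm, so the stirrup travels farther than the rod is drawn
- pointer (a point): the rod's pointer, a small dark fin in the slot on top of the barrel; this point is its leading face plus half a ring, so that it coincides in y with the peak ring while it pushes the ring. Moves with the rod
- peak_ring (a point): top of the peak ring, a black collar 34 mm across and 4 mm wide round the aluminium barrel (28 mm across), 57 mm above the table; the pointer pushes it along towards -y of the tester and friction leaves it at the farthest place reached. It rides on the gauge
- marker_tip (a point): point of the set marker, a dark steel saddle 8 mm wide with a small thumb screw on the graduated rule beside the barrel (34 to 56 mm of rod travel, set anew each time); the peak ring is level with it when both have the same y in the tester's frame. It rides on the gauge
- spare_strip: spare bonded aluminium strip, 25 x 107 x 6 mm, loose bystander
- hex_key: black hexagon key, 34 x 89 x 8 mm, loose bystander
- spanner: combination spanner, 27 x 181 x 9 mm, loose bystander
- wax_tin: flat tin with a dark red lid, 67 x 95 x 28 mm, loose bystander
- tape_roll: roll of masking tape, 98 mm across, 24 mm high, loose bystander
- washer_jar: jar of washers with a black lid, 62 mm across, 84 mm high, loose bystander
- tan_block: tan sanding block, 61 x 81 x 28 mm, loose bystander
- coupler: air hose coupler, 24 x 73 x 23 mm, loose bystander

How it is judged:
By the outcome, as a careful person would: the job done as asked, in the order asked, and still so for the second after the job is handed in, with the robot touching nothing.
It also fails if it takes over 72 s, if anything falls off the work surface, if the arm or the gripper's body presses on something with over 40 N, if the wrist force passes 120 N, or if a joint passes its speed limit or range.

## Working session

There is one attempt and no reset: what is moved stays moved. The work goes in short steps, Python scripts to look and compute and a tool call to move; the robot and the scene stay as the last step left them, time stands still between calls to the robot, and variables do not carry over. Pictures are saved under pics/ and viewed, at most 10 in all, crops included, and the job is handed in when it is done.

Besides the shell and the picture viewer there is one more tool, called by a JSON object that holds its "method" and its "body". apply_moves: Moves the arm, as the interface text tells. Its arguments: {"type":"object","properties":{"rows":{"type":"array","items":{"type":"object","properties":{"x":{"type":"number"},"y":{"type":"number"},"z":{"type":"number"},"ax":{"type":"number"},"ay":{"type":"number"},"az":{"type":"number"},"gripper":{"type":"number"}}}},"newtons":{"type":"number"}},"required":["rows"]}

```bash
mkdir -p pics; ls; cat > h.py <<'E'
import numpy as np, cv2
from scipy.spatial.transform import Rotation as R
from workcell import *
def K(c):
    f=c["color"].shape[0]/2/np.tan(np.radians(c["fov_y"])/2)
    return np.array([[f,0,c["cx"]],[0,f,c["cy"]],[0,0,1.]])
def ray(c,u,v):
    Rm=R.from_rotvec(c["rvec"]).as_matrix(); o=-Rm.T@np.array(c["tvec"])
    d=Rm.T@np.linalg.inv(K(c))@np.array([u,v,1.]); return o,d
def onz(c,u,v,z):
    o,d=ray(c,u,v); return o+d*(z-o[2])/d[2]
def proj(c,P):
    Rm=R.from_rotvec(c["rvec"]).as_matrix(); p=K(c)@(Rm@np.array(P)+np.array(c["tvec"])); return p[:2]/p[2]
def tri(c1,p1,c2,p2):
    o1,d1=ray(c1,*p1);o2,d2=ray(c2,*p2)
    t=np.linalg.lstsq(np.c_[d1,-d2],o2-o1,rcond=None)[0]
    a=o1+t[0]*d1;b=o2+t[1]*d2; return (a+b)/2,np.linalg.norm(a-b)
def save(c,n,box=None,s=1):
    im=c["color"][:,:,::-1]
    if box: im=im[box[1]:box[3],box[0]:box[2]]
    cv2.imwrite("pics/"+n+".png",cv2.resize(im,None,fx=s,fy=s,interpolation=cv2.INTER_CUBIC))
E
python3 - <<'E'
from h import *
import pickle
t=camera("top");s=camera("side");pickle.dump((t,s),open("c0.pkl","wb"))
save(t,"top0",None,1.5);save(s,"side0",None,1.5)
for c in(t,s): print(K(c)[0,0],c["cx"],c["cy"],ray(c,256,192))
o=get_obs();print(o)
E
```

```text
pics
372.0132053824152 257.5339249234577 192.42138450347292 (array([0.23924966, 0.03889543, 1.20587   ]), array([ 0.2089147 ,  0.00525835, -0.97792908]))
496.9778121068773 259.3150790435233 192.25522554455068 (array([0.24041102, 1.22180821, 1.20913459]), array([ 0.14132741, -0.71078804, -0.68909483]))
{'clock': 0.1, 'joint_pos': array([ 1.22242265,  0.33280123, -0.06469552,  1.46084544,  0.02158105,
        1.3499065 , -0.08854401]), 'joint_velocities': array([-0.00109672, -0.00165548,  0.00169225, -0.00126643,  0.00059069,
       -0.0019639 , -0.00029261]), 'tau': array([ 1.39382078e-03, -6.26741838e+01,  4.92923276e-02, -3.92429388e+01,
        1.63727609e-02,  6.99176540e-03, -1.90534854e-05]), 'position': array([ 0.1999249 , -0.59182396,  0.24160579]), 'ee_rot': array([ 9.86765758e-01,  1.62150975e-01, -1.22503913e-04, -6.21067991e-04]), 'ft_force': array([-0.13186411,  0.56032263,  0.09857938]), 'torque': array([-0.01260548,  0.03962294,  0.02532092]), 'grasp_force': 0.0, 'grip_width': 1.002202905091554}
```

View pics/top0.png

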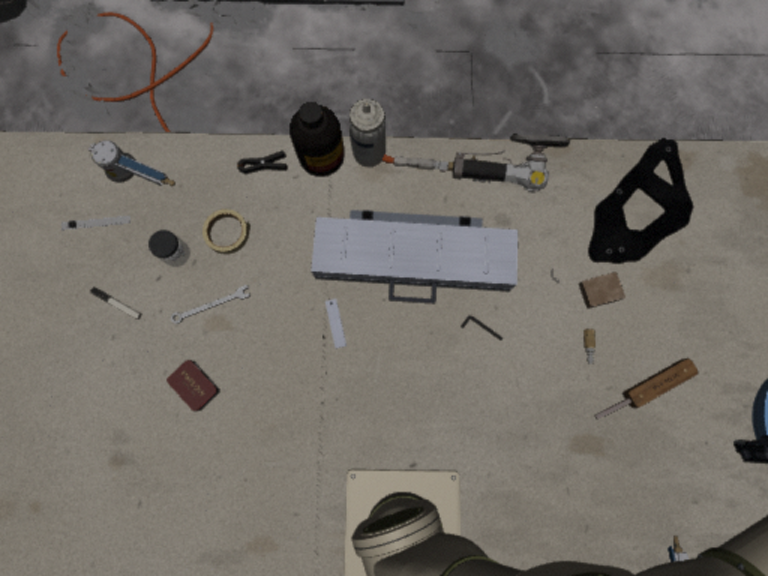

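View pics/side0.png

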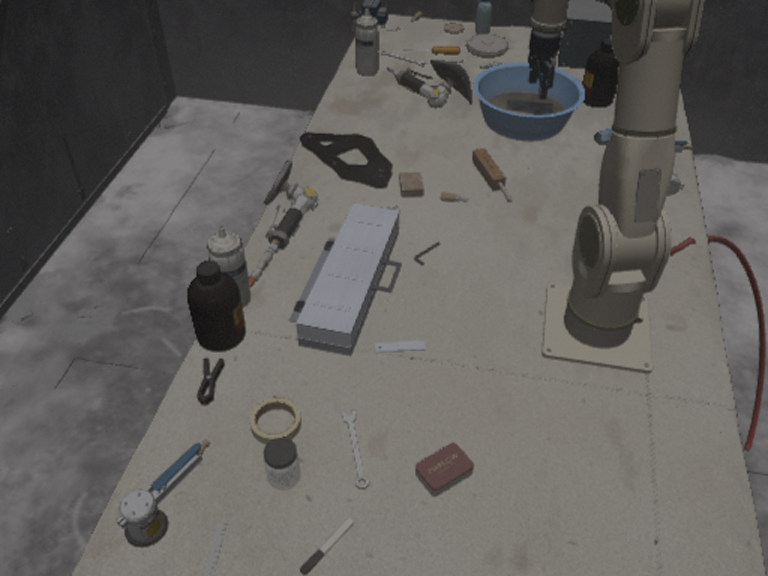

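The top view shows the tester at display px (313..518, 217..290), the handle bar at (390..436, 299) and the shelf behind it. The side view shows the bar running from (398,264) to (382,290). I'll refine these with crops.

```bash
python3 - <<'E'
from h import *
import pickle
t,s=pickle.load(open("c0.pkl","rb"))
a=t["color"][125:225,200:360];b=s["color"][125:245,185:285]
A=cv2.resize(a[:,:,::-1],None,fx=5,fy=5,interpolation=cv2.INTER_CUBIC)
B=cv2.resize(b[:,:,::-1],None,fx=5,fy=5,interpolation=cv2.INTER_CUBIC)
cv2.imwrite("pics/ta.png",A);cv2.imwrite("pics/sb.png",B)
d=lambda c,u,v,z:print(np.round(onz(c,u/1.5,v/1.5,z),4))
for p in((390,299),(436,300)):d(t,*p,.052)
for p in((382,290),(400,262)):d(s,*p,.052)
for p in((315,217),(517,229),(516,285),(314,274)):d(t,*p,.075)
E
```

```text
[0.4623 0.0321 0.052 ]
[ 0.4617 -0.0648  0.052 ]
[0.4808 0.0356 0.052 ]
[ 0.4589 -0.066   0.052 ]
[0.633  0.1945 0.075 ]
[ 0.6134 -0.2349  0.075 ]
[ 0.4917 -0.2289  0.075 ]
[0.5082 0.1913 0.075 ]
```

View pics/ta.png

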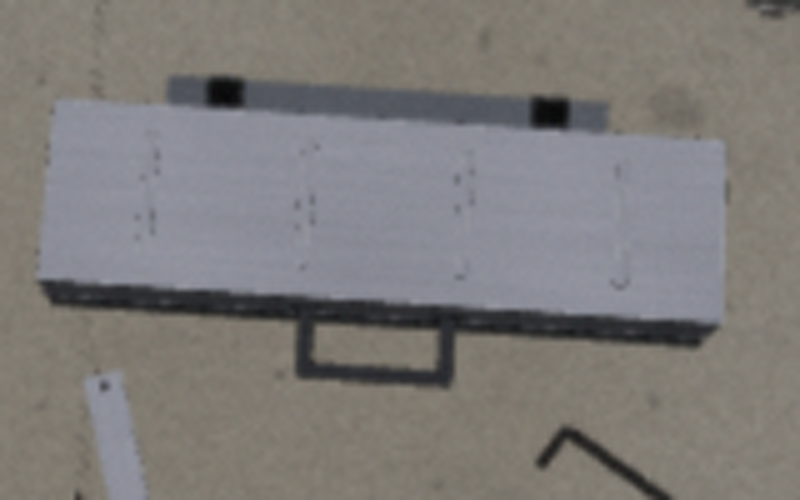

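View pics/sb.png

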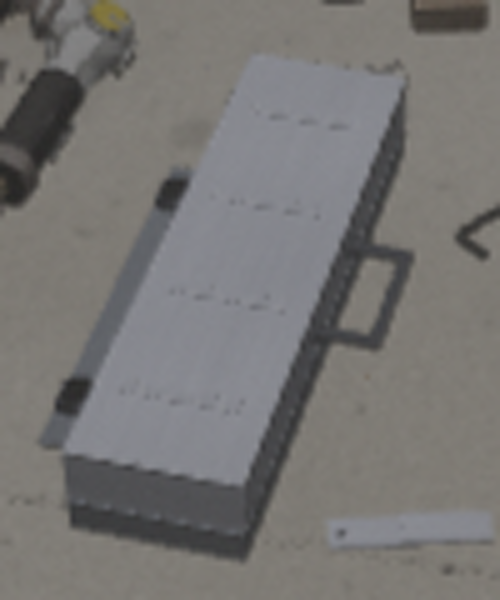

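```bash
python3 - <<'E'
from h import *
import pickle
t,s=pickle.load(open("c0.pkl","rb"))
T=lambda p:(p[0]/5+200-.4,p[1]/5+125-.4); S=lambda p:(p[0]/5+185-.4,p[1]/5+125-.4)
pr=lambda *x:print(*[np.round(i,4) for i in x])
for p in((299,371),(451,379)):pr(onz(t,*T(p),.052))
for p in((378,343),(407,254)):pr(onz(s,*S(p),.052))
C=np.array([onz(t,*T(p),.075) for p in((55,100),(725,141),(722,323),(38,280))]);pr(C)
D=np.array([onz(s,*S(p),.075) for p in((258,53),(408,85),(245,485),(65,456))]);pr(D)
for Q in (C,): 
  m=Q.mean(0); l=(Q[0]+Q[3]-Q[1]-Q[2])/2; pr(m,np.linalg.norm(l),np.arctan2(-l[0],l[1]))
m=D.mean(0);l=(D[2]+D[3]-D[0]-D[1])/2;pr(m,np.linalg.norm(l),np.arctan2(-l[0],l[1]))
E
```

```text
[0.464 0.034 0.052]
[ 0.4604 -0.0621  0.052 ]
[0.4627 0.031  0.052 ]
[ 0.4604 -0.0617  0.052 ]
[[ 0.6332  0.1926  0.075 ]
 [ 0.613  -0.2347  0.075 ]
 [ 0.4943 -0.229   0.075 ]
 [ 0.5148  0.1982  0.075 ]]
[[ 0.6082 -0.2362  0.075 ]
 [ 0.4906 -0.2216  0.075 ]
 [ 0.5143  0.1975  0.075 ]
 [ 0.6309  0.1967  0.075 ]]
[ 0.5638 -0.0182  0.075 ] 0.4277 -0.0477
[ 0.561  -0.0159  0.075 ] 0.4266 -0.0544
```

Bar centre is about (0.462, -0.0145, 0.052) and tester yaw about -0.05 rad. Next I plan the approach arc.

```bash
cat >> h.py <<'E'
YAW=-.05; C0=np.array([.563,-.017]); EX=np.array([np.cos(YAW),np.sin(YAW)]); EY=np.array([-np.sin(YAW),np.cos(YAW)])
def loc(P): d=np.array(P)[:2]-C0; return np.array([d@EX,d@EY,P[2]])
def W(x,y,z): return np.r_[C0+x*EX+y*EY,z]
RT=R.from_matrix(np.c_[np.r_[-EY*-1,0],np.r_[EX,0],[0,0,-1.]]) # tool x=+EY, y=+EX, z down
def st():
    o=get_obs(); p=o["position"]; r=R.from_quat(o["ee_rot"]); return o,p,r
def need(target,rt=RT):
    o,p,r=st(); print("t",round(o["clock"],2),"p",p.round(4),"loc",(loc(p)*1000).round(1),"F",o["ft_force"].round(1),"gw",round(o["grip_width"],3))
    print("tool mm",(r.inv().apply(target-p)*1000).round(1),"rot deg",np.degrees((r.inv()*rt).as_rotvec()).round(2))
E
python3 - <<'E'
from h import *
import workcell
print([ (k,getattr(workcell,k)) for k in dir(workcell) if 'tip' in k.lower()], [k for k in dir(workcell) if k[0]!='_'][:40])
need(W(-.102,0,.2))
print(RT.as_matrix().round(2),loc((.462,-.0145,.052)))
o,p,r=st(); q=p.copy();N=16
r0,r1=np.hypot(*p[:2]),np.hypot(.462,-.0145);a0=np.arctan2(p[1],p[0]);a1=np.arctan2(-.0145,.462)
P=p;rp=r
for k in range(1,N+1):
    f=k/N;a=a0+(a1-a0)*f;g=min(1,f*1.3);rad=r0+(r1-r0)*g
    n=np.array([rad*np.cos(a),rad*np.sin(a),.242-.042*f]); rn=r*R.from_rotvec(f*(r.inv()*RT).as_rotvec())
    if k in(1,4,8,12,13,16):print(k,(rp.inv().apply(n-P)*1000).round(1),np.degrees((rp.inv()*rn).as_rotvec()).round(2))
    P=n;rp=rn
E
```

```text
[('tcp_to_tips', 0.011)] ['MotionError', 'camera', 'get_obs', 'hand_in', 'tcp_to_tips']
t 0.1 p [ 0.1999 -0.5918  0.2416] loc [-333.9 -592.3  241.6] F [-0.1  0.6  0.1] gw 1.002
tool mm [ 433.  -465.8   42.2] rot deg [-7.000e-02 -4.000e-02 -6.847e+01]
[[ 0.05  1.    0.  ]
 [ 1.   -0.05  0.  ]
 [ 0.    0.   -1.  ]] [-0.10099872 -0.00255102  0.052     ]
1 [ 46.3 -15.    2.2] [-0.   -0.   -4.28]
4 [ 43.3 -15.    2.6] [-0.   -0.   -4.28]
8 [ 39.2 -15.    2.6] [-0.   -0.   -4.28]
12 [ 35.1 -15.    2.6] [-0.   -0.   -4.28]
13 [34.9 -5.9  2.6] [-0.   -0.   -4.28]
16 [35.  -1.9  2.6] [-0.   -0.   -4.28]
```

{"method": "apply_moves", "body": {"rows": [{"x":38,"y":-14,"z":2.5,"az":-4.2,"gripper":0.6},{"x":38,"y":-14,"z":2.5,"az":-4.2,"gripper":0.6},{"x":38,"y":-14,"z":2.5,"az":-4.2,"gripper":0.6},{"x":38,"y":-14,"z":2.5,"az":-4.2,"gripper":0.6},{"x":38,"y":-14,"z":2.5,"az":-4.2,"gripper":0.6}]}}

```text
invalid input at $.rows[0]: expected keys x, y, z, ax, ay, az, gripper
```

{"method": "apply_moves", "body": {"rows": [{"x":38,"y":-14,"z":2.5,"az":-4.2,"gripper":0.6},{"x":38,"y":-14,"z":2.5,"az":-4.2,"gripper":0.6},{"x":38,"y":-14,"z":2.5,"az":-4.2,"gripper":0.6},{"x":38,"y":-14,"z":2.5,"az":-4.2,"gripper":0.6},{"x":38,"y":-14,"z":2.5,"az":-4.2,"gripper":0.6}]}}

```text
invalid input at $.rows[0]: expected keys x, y, z, ax, ay, az, gripper
```

```bash
python3 -c "
from h import *
need(W(-.1015,-.002,.12))"
```

```text
t 0.1 p [ 0.1999 -0.5918  0.2416] loc [-333.9 -592.3  241.6] F [-0.1  0.6  0.1] gw 1.002
tool mm [ 432.8 -463.6  122.2] rot deg [-7.000e-02 -4.000e-02 -6.847e+01]
```

All keys are required in each row.

{"method": "apply_moves", "body": {"rows": [{"x":38,"y":-14,"z":2.5,"ax":0,"ay":0,"az":-4.2,"gripper":0.6},{"x":38,"y":-14,"z":2.5,"ax":0,"ay":0,"az":-4.2,"gripper":0.6},{"x":38,"y":-14,"z":2.5,"ax":0,"ay":0,"az":-4.2,"gripper":0.6},{"x":38,"y":-14,"z":2.5,"ax":0,"ay":0,"az":-4.2,"gripper":0.6},{"x":38,"y":-14,"z":2.5,"ax":0,"ay":0,"az":-4.2,"gripper":0.6}]}}

```text
clock: 0.52
position: [0.3379, -0.4424, 0.2293]
ee_rot: [0.94, 0.341, -0.0, -0.0]
ft_force: [0.6, -0.2, 0.7]
grip_width: 0.4
grasp_force: 0.0
```

{"method": "apply_moves", "body": {"rows": [{"x":38,"y":-14,"z":2.5,"ax":0,"ay":0,"az":-4.2,"gripper":0.6},{"x":38,"y":-14,"z":2.5,"ax":0,"ay":0,"az":-4.2,"gripper":0.6},{"x":38,"y":-14,"z":2.5,"ax":0,"ay":0,"az":-4.2,"gripper":0.6},{"x":38,"y":-14,"z":2.5,"ax":0,"ay":0,"az":-4.2,"gripper":0.6},{"x":38,"y":-14,"z":2.5,"ax":0,"ay":0,"az":-4.2,"gripper":0.6}]}}

```text
clock: 0.93
position: [0.4116, -0.255, 0.2169]
ee_rot: [0.862, 0.507, -0.0, -0.0]
ft_force: [0.5, -1.0, 0.6]
grip_width: 0.402
grasp_force: 0.0
```

```bash
python3 -c "
from h import *
need(W(-.1015,-.002,.12))"
```

```text
t 0.93 p [ 0.4116 -0.255   0.2169] loc [-139.3 -245.2  216.9] F [ 0.5 -1.   0.6] gw 0.402
tool mm [234.9 -73.6  96.9] rot deg [-1.000e-02 -0.000e+00 -2.624e+01]
```

{"method": "apply_moves", "body": {"rows": [{"x":40,"y":-7,"z":4,"ax":0,"ay":0,"az":-5.2,"gripper":0.6},{"x":40,"y":-5,"z":4,"ax":0,"ay":0,"az":-5.2,"gripper":0.6},{"x":40,"y":-3,"z":4,"ax":0,"ay":0,"az":-5.2,"gripper":0.6},{"x":40,"y":-1,"z":4,"ax":0,"ay":0,"az":-5.2,"gripper":0.6},{"x":40,"y":2,"z":4,"ax":0,"ay":0,"az":-5.2,"gripper":0.6}]}}

```text
clock: 1.35
position: [0.4629, -0.0611, 0.1971]
ee_rot: [0.726, 0.688, -0.0, 0.0]
ft_force: [1.0, -0.3, -0.6]
grip_width: 0.397
grasp_force: 0.0
```

```bash
python3 -c "
from h import *
need(W(-.1015,-.002,.12))"
```

```text
t 1.35 p [ 0.4629 -0.0611  0.1971] loc [-97.8 -49.1 197.1] F [ 1.  -0.3 -0.6] gw 0.397
tool mm [47.1 -3.9 77. ] rot deg [-0.    0.02 -0.22]
```

{"method": "apply_moves", "body": {"rows": [{"x":24,"y":-2,"z":24,"ax":0,"ay":0,"az":-0.2,"gripper":0.6},{"x":23,"y":-2,"z":24,"ax":0,"ay":0,"az":0,"gripper":0.6},{"x":0,"y":0,"z":35,"ax":0,"ay":0,"az":0,"gripper":0.6},{"x":0,"y":0,"z":35,"ax":0,"ay":0,"az":0,"gripper":0.6},{"x":0,"y":0,"z":34,"ax":0,"ay":0,"az":0,"gripper":0.6}]}}

```text
clock: 1.77
position: [0.4614, -0.0154, 0.0438]
ee_rot: [0.726, 0.688, 0.0, 0.0]
ft_force: [0.6, -1.1, -0.2]
grip_width: 0.397
grasp_force: 0.0
```

```bash
python3 -c "
from h import *
need(W(-.1015,-.002,.045))
t=camera('top');s=camera('side')
a=cv2.resize(t['color'][125:225,200:300],None,fx=4,fy=4);b=cv2.resize(s['color'][125:225,200:300],None,fx=4,fy=4)
cv2.imwrite('pics/g1.png',np.hstack([a,b])[:,:,::-1])"
```

```text
t 1.77 p [ 0.4614 -0.0154  0.0438] loc [-101.6   -3.5   43.8] F [ 0.6 -1.1 -0.2] gw 0.397
tool mm [ 1.5  0.1 -1.2] rot deg [ 0.03  0.01 -0.2 ]
```

View pics/g1.png

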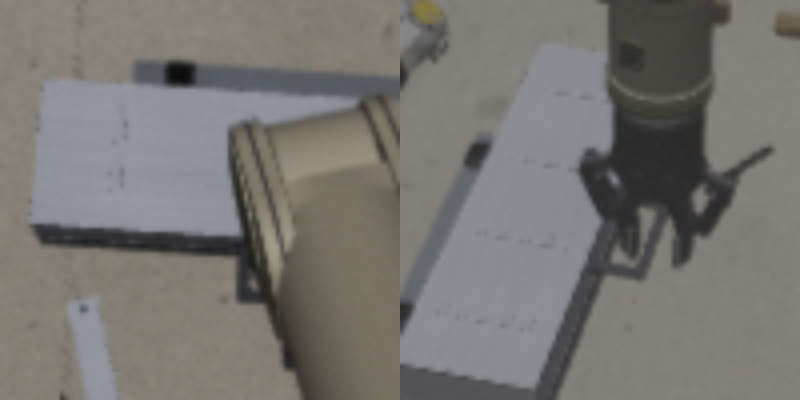

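The fingers straddle the bar (side crop: fingers at 630 and 682, bar near 655). I'll close on it gently.

{"method": "apply_moves", "body": {"rows": [{"x":0,"y":0,"z":0,"ax":0,"ay":0,"az":0,"gripper":1},{"x":0,"y":0,"z":0,"ax":0,"ay":0,"az":0,"gripper":1},{"x":0,"y":0,"z":0,"ax":0,"ay":0,"az":0,"gripper":1},{"x":0,"y":0,"z":0,"ax":0,"ay":0,"az":0,"gripper":1},{"x":0,"y":0,"z":0,"ax":0,"ay":0,"az":0,"gripper":1}], "newtons": 30}}

```text
clock: 2.28
position: [0.4635, -0.0159, 0.0467]
ee_rot: [0.726, 0.687, 0.002, 0.002]
ft_force: [6.0, 1.0, -3.7]
grip_width: 0.099
grasp_force: 29.6
```

```bash
python3 - <<'E'
from h import *
o,p,r=st();need(p)
# arc: bar rel hinge (-162,21), open theta
N=20; th=np.linspace(0,1.83,N+1)
b=np.array([-162,21.])
P=[np.array([b[0]*np.cos(t)+b[1]*np.sin(t),-b[0]*np.sin(t)+b[1]*np.cos(t)]) for t in th]
for k in range(N): d=P[k+1]-P[k]; print(k+1,round(th[k+1],2),d.round(1), (P[k+1]-b).round(1))
E
```

```text
t 2.28 p [ 0.4635 -0.0159  0.0467] loc [-99.4  -3.9  46.7] F [ 6.   1.  -3.7] gw 0.099
tool mm [0. 0. 0.] rot deg [ 0.24 -0.01 -0.28]
1 0.09 [ 2.6 14.7] [ 2.6 14.7]
2 0.18 [ 3.9 14.4] [ 6.5 29.1]
3 0.27 [ 5.2 14. ] [11.8 43.1]
4 0.37 [ 6.5 13.5] [18.2 56.6]
5 0.46 [ 7.7 12.8] [25.9 69.4]
6 0.55 [ 8.8 12.1] [34.8 81.5]
7 0.64 [ 9.9 11.2] [44.7 92.6]
8 0.73 [10.9 10.2] [ 55.5 102.9]
9 0.82 [11.8  9.2] [ 67.3 112.1]
10 0.92 [12.6  8.1] [ 79.9 120.2]
11 1.01 [13.2  6.9] [ 93.1 127.1]
12 1.1 [13.8  5.7] [106.9 132.8]
13 1.19 [14.3  4.4] [121.2 137.2]
14 1.28 [14.6  3.1] [135.8 140.2]
15 1.37 [14.8  1.7] [150.7 142. ]
16 1.46 [14.9  0.4] [165.6 142.3]
17 1.56 [14.9 -1. ] [180.5 141.3]
18 1.65 [14.8 -2.4] [195.3 138.9]
19 1.74 [14.5 -3.7] [209.7 135.2]
20 1.83 [14.1 -5. ] [223.8 130.2]
```

{"method": "apply_moves", "body": {"rows": [{"x":0,"y":3.5,"z":-16,"ax":0,"ay":0,"az":0,"gripper":1},{"x":0,"y":4,"z":-14.5,"ax":0,"ay":0,"az":0,"gripper":1},{"x":0,"y":5,"z":-14,"ax":0,"ay":0,"az":0,"gripper":1},{"x":0,"y":6.5,"z":-13.5,"ax":0,"ay":0,"az":0,"gripper":1},{"x":0,"y":7.7,"z":-13,"ax":0,"ay":0,"az":0,"gripper":1}]}}

```text
clock: 2.7
position: [0.4914, -0.0174, 0.1185]
ee_rot: [0.726, 0.687, 0.003, 0.003]
ft_force: [26.7, 0.1, -22.1]
grip_width: 0.101
grasp_force: 29.6
```

```bash
python3 -c "
from h import *
need(W(-.1,-.004,.0467)+np.r_[EX*.0259,.0694])"
```

```text
t 2.7 p [ 0.4914 -0.0174  0.1185] loc [-71.5  -4.  118.5] F [ 26.7   0.1 -22.1] gw 0.101
tool mm [-0.  -2.6  2.4] rot deg [ 0.43 -0.02 -0.28]
```

{"method": "apply_moves", "body": {"rows": [{"x":0,"y":12,"z":-10,"ax":0,"ay":0,"az":0,"gripper":1},{"x":0,"y":11.5,"z":-10,"ax":0,"ay":0,"az":0,"gripper":1},{"x":0,"y":12,"z":-9.5,"ax":0,"ay":0,"az":0,"gripper":1}]}}

```text
clock: 2.95
position: [0.5177, -0.0188, 0.1472]
ee_rot: [0.726, 0.688, -0.006, -0.004]
ft_force: [-31.3, 1.3, 34.9]
grip_width: 0.099
grasp_force: 34.6
```

```bash
cat >> h.py <<'E'
def th():
    o,p,r=st(); l=loc(p)*1000; v=np.array([l[0]-60,l[2]+8-31]); a=np.arctan2(v[1],-v[0])-np.arctan2(21,162)
    print("theta",a.round(3),"r",np.hypot(*v).round(1),"of 163.4; F local x,z",(o["ft_force"][:2]@EX).round(1),o["ft_force"][2].round(1))
E
python3 -c "
from h import *
th()"
```

```text
theta 0.739 r 162.7 of 163.4; F local x,z -31.4 34.9
```

{"method": "apply_moves", "body": {"rows": [{"x":0,"y":9.2,"z":-12.2,"ax":0,"ay":0,"az":0,"gripper":1},{"x":0,"y":12.6,"z":-8.2,"ax":0,"ay":0,"az":0,"gripper":1},{"x":0,"y":13.2,"z":-6.9,"ax":0,"ay":0,"az":0,"gripper":1}]}}

```text
clock: 3.2
position: [0.5587, -0.0209, 0.1749]
ee_rot: [0.726, 0.688, -0.0, 0.0]
ft_force: [-1.3, 1.9, 0.6]
grip_width: 0.1
grasp_force: 31.0
```

```bash
python3 -c "
from h import *
th()"
```

```text
theta 1.042 r 164.9 of 163.4; F local x,z -1.4 0.6
```

Forces are now negligible, so I'll continue along the arc.

{"method": "apply_moves", "body": {"rows": [{"x":0,"y":13.8,"z":-5.7,"ax":0,"ay":0,"az":0,"gripper":1},{"x":0,"y":14.3,"z":-4.3,"ax":0,"ay":0,"az":0,"gripper":1},{"x":0,"y":14.6,"z":-2.7,"ax":0,"ay":0,"az":0,"gripper":1},{"x":0,"y":14.8,"z":-1.4,"ax":0,"ay":0,"az":0,"gripper":1}]}}

```text
clock: 3.53
position: [0.6166, -0.024, 0.1887]
ee_rot: [0.726, 0.688, 0.0, 0.0]
ft_force: [-1.7, 2.9, 1.4]
grip_width: 0.104
grasp_force: 31.5
```

```bash
python3 -c "
from h import *
th()"
```

```text
theta 1.405 r 165.9 of 163.4; F local x,z -1.8 1.4
```

{"method": "apply_moves", "body": {"rows": [{"x":0,"y":14.8,"z":-0.7,"ax":0,"ay":0,"az":0,"gripper":1},{"x":0,"y":14.9,"z":0.7,"ax":0,"ay":0,"az":0,"gripper":1},{"x":0,"y":14.8,"z":2,"ax":0,"ay":0,"az":0,"gripper":1},{"x":0,"y":11,"z":2.5,"ax":0,"ay":0,"az":0,"gripper":1}]}}

```text
clock: 3.87
position: [0.6723, -0.0269, 0.1837]
ee_rot: [0.726, 0.688, 0.001, -0.0]
ft_force: [-0.4, 1.2, -2.3]
grip_width: 0.106
grasp_force: 30.0
```

```bash
python3 -c "
from h import *
th()"
```

```text
theta 1.742 r 168.2 of 163.4; F local x,z -0.5 -2.3
```

{"method": "apply_moves", "body": {"rows": [{"x":0,"y":6,"z":1.8,"ax":0,"ay":0,"az":0,"gripper":1},{"x":0,"y":5,"z":1.7,"ax":0,"ay":0,"az":0,"gripper":1},{"x":0,"y":3,"z":1,"ax":0,"ay":0,"az":0,"gripper":1},{"x":0,"y":0,"z":0,"ax":0,"ay":0,"az":0,"gripper":1}]}}

```text
clock: 4.2
position: [0.686, -0.0276, 0.1787]
ee_rot: [0.726, 0.688, 0.001, 0.0]
ft_force: [1.8, 3.3, 3.1]
grip_width: 0.101
grasp_force: 30.6
```

```bash
python3 -c "
from h import *
th()
s=camera('side');save(s,'open',(150,90,330,250),4)"
```

```text
theta 1.828 r 168.0 of 163.4; F local x,z 1.6 3.1
```

View pics/open.png

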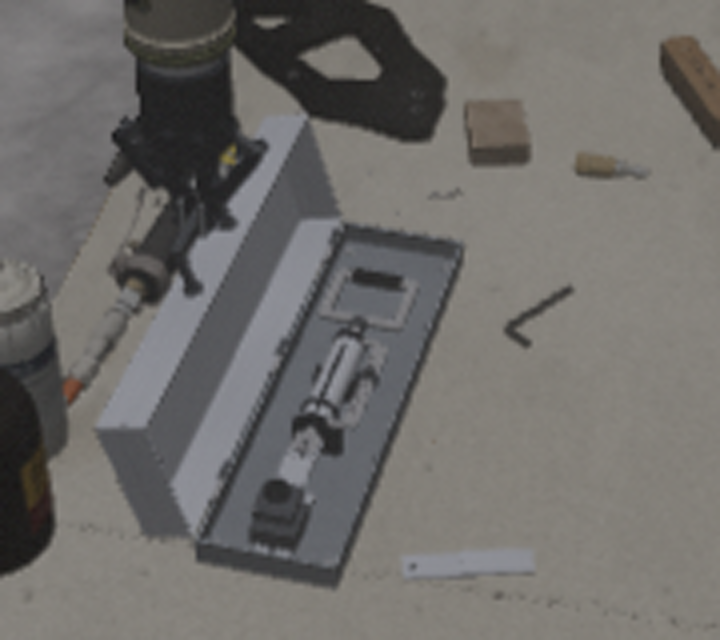

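The cover stands open. The stirrup opening is near crop (370,298), the barrel runs from (350,340) to (320,410), and the rule is on its right. I'll nudge the cover onto its buffers, then release it.

{"method": "apply_moves", "body": {"rows": [{"x":0,"y":3,"z":1,"ax":0,"ay":0,"az":0,"gripper":1},{"x":0,"y":0,"z":0,"ax":0,"ay":0,"az":0,"gripper":1}]}}

```text
clock: 4.42
position: [0.6874, -0.0277, 0.178]
ee_rot: [0.726, 0.688, -0.001, -0.001]
ft_force: [-7.9, 3.4, 8.5]
grip_width: 0.099
grasp_force: 31.4
```

```bash
python3 -c "
from h import *
th()"
```

```text
theta 1.837 r 168.0 of 163.4; F local x,z -8.0 8.5
```

{"method": "apply_moves", "body": {"rows": [{"x":0,"y":-2,"z":0,"ax":0,"ay":0,"az":0,"gripper":0.6},{"x":0,"y":0,"z":0,"ax":0,"ay":0,"az":0,"gripper":0.6},{"x":0,"y":0,"z":0,"ax":0,"ay":0,"az":0,"gripper":0.6},{"x":0,"y":0,"z":-25,"ax":0,"ay":0,"az":0,"gripper":0.6},{"x":0,"y":0,"z":-38,"ax":0,"ay":0,"az":0,"gripper":0.6}]}}

```text
clock: 4.83
position: [0.6846, -0.0294, 0.2365]
ee_rot: [0.726, 0.687, -0.003, -0.002]
ft_force: [0.9, -0.1, 0.1]
grip_width: 0.401
grasp_force: 0.0
```

{"method": "apply_moves", "body": {"rows": [{"x":0,"y":-40,"z":0,"ax":0,"ay":0,"az":0,"gripper":0.9},{"x":0,"y":-40,"z":0,"ax":0,"ay":0,"az":0,"gripper":1},{"x":-20,"y":-35,"z":0,"ax":0,"ay":0,"az":0,"gripper":1},{"x":-35,"y":-20,"z":0,"ax":0,"ay":0,"az":0,"gripper":1},{"x":-40,"y":0,"z":0,"ax":0,"ay":0,"az":0,"gripper":1}]}}

```text
clock: 5.25
position: [0.5435, -0.1149, 0.241]
ee_rot: [0.725, 0.689, -0.001, 0.001]
ft_force: [0.8, 0.0, 0.5]
grip_width: -0.006
grasp_force: 0.0
```

```bash
python3 -c "
from h import *
th()
import pickle
t=camera('top');s=camera('side');pickle.dump((t,s),open('c1.pkl','wb'))
print(proj(t,W(0,-.2,.01)),proj(t,W(0,.2,.01)),proj(s,W(0,-.2,.01)),proj(s,W(0,.2,.01)))
a=cv2.resize(t['color'][135:210,235:355],None,fx=6.5,fy=6.5,interpolation=cv2.INTER_CUBIC)
save(t,'t2',(225,135,345,215),6.5);save(s,'s2',(205,140,275,235),6)"
```

```text
theta 1.112 r 230.4 of 163.4; F local x,z 0.8 0.5
[335.24931593 176.10157108] [215.14876542 168.36117878] [249.51154639 153.79648619] [217.53444173 229.29891202]
```

View pics/s2.png

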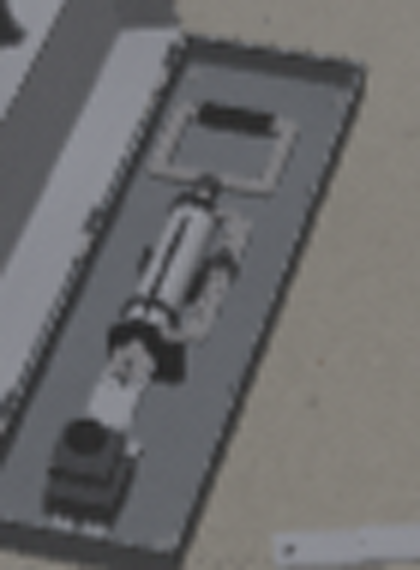

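View pics/t2.png

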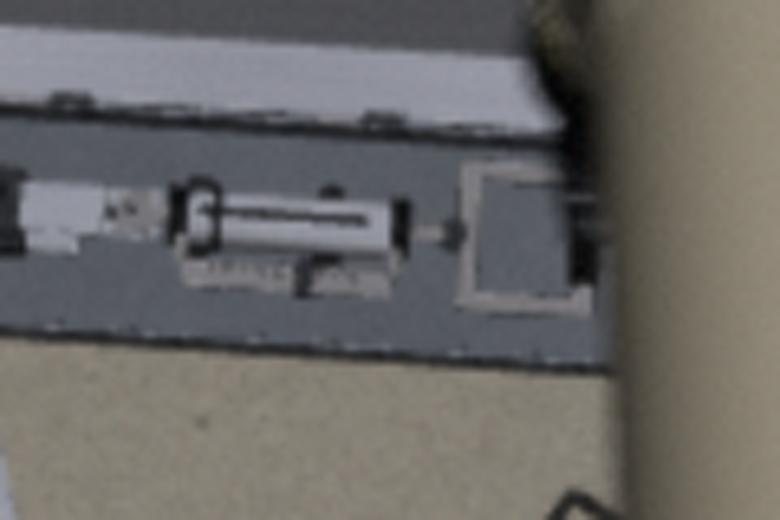

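The top crop shows the ring at column 205, the rule below the barrel and the saddle around columns 297 to 340. The stirrup opening starts at column 478. I'll zoom in once on the ring and marker in both views.

```bash
python3 - <<'E'
from h import *
import pickle
t,s=pickle.load(open("c1.pkl","rb"))
def cr(c,x0,y0,x1,y1,f):
    a=c['color'][y0:y1,x0:x1].astype(float); a=np.clip((a-a.min())/(np.percentile(a,99)-a.min()),0,1)*255
    return cv2.resize(a.astype(np.uint8),None,fx=f,fy=f,interpolation=cv2.INTER_NEAREST)
A=cr(t,250,158,292,182,12);B=cr(s,223,168,248,200,12)
h=max(A.shape[0],B.shape[0]);P=lambda a:np.pad(a,((0,h-a.shape[0]),(0,0),(0,0)))
o=np.hstack([P(A),P(B)])[:,:,::-1];print(o.shape,A.shape);cv2.imwrite("pics/z.png",o[:, :, :])
E
```

```text
(384, 804, 3) (288, 504, 3)
```

```bash
python3 -c "
import cv2;a=cv2.imread('pics/z.png');print(a.shape);cv2.imwrite('pics/z2.png',a[:,:800] if a.shape[1]>800 else a)"
```

```text
(384, 804, 3)
```

View pics/z2.png

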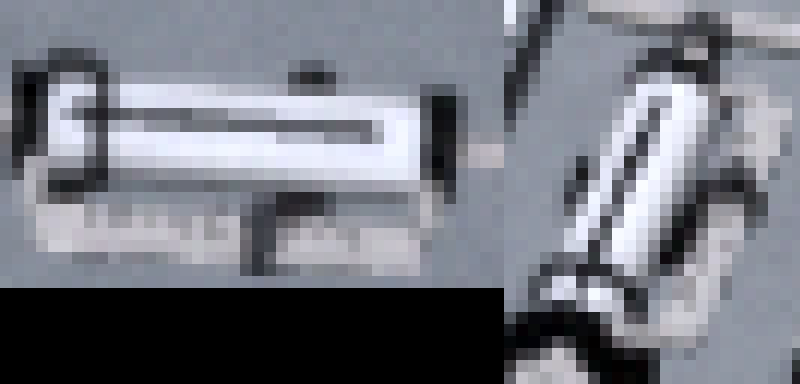

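```bash
python3 - <<'E'
from h import *
import pickle
t,s=pickle.load(open("c1.pkl","rb"))
T=lambda x,y:(250+x/12-.5,158+y/12-.5); S=lambda x,y:(223+(x-504)/12-.5,168+y/12-.5)
for n,c,f,L in(("top",t,T,dict(ringtop=(99,130),saddle=(258,235),darkh=(297,203),knob=(315,75),capL=(28,115),capR=(440,140))),
           ("side",s,S,dict(ringtop=(592,275),saddle=(735,195),dark=(685,238),knob=(578,185),capR=(670,60)))):
    for k,p in L.items(): print(n,k,[(loc(onz(c,*f(*p),z))*1000).round(0)[:2] for z in(.01,.025,.04,.057)])
pr=lambda *x:print(*[np.round(i,4) for i in x])
for n,a,b in(("ring",(99,130),(592,275)),("saddle",(258,235),(735,195)),("dk",(297,203),(685,238)),("dk-sad",(297,203),(735,195)),("knob",(315,75),(578,185))):
    p,e=tri(t,T(*a),s,S(*b));print(n,(loc(p)*1000).round(1),"err",round(e*1000,1))
# stirrup: rear inner edge and sides (t2 px), sleeve from s2
T2=lambda x,y:(225+x/6.5-.5,135+y/6.5-.5);S2=lambda x,y:(205+x/6-.5,140+y/6-.5)
for p in((478,235),(520,175),(520,298),(583,250)):print("st",(loc(onz(t,*T2(*p),.04))*1000).round(1))
for p in((237,119),(218,181),(170,145),(272,155)):print("st s",(loc(onz(s,*S2(*p),.04))*1000).round(1))
E
```

```text
top ringtop [array([10., 58.]), array([ 5., 58.]), array([ 1., 58.]), array([-4., 58.])]
top saddle [array([-18.,  13.]), array([-21.,  13.]), array([-25.,  13.]), array([-30.,  14.])]
top darkh [array([-8.,  2.]), array([-12.,   3.]), array([-16.,   3.]), array([-20.,   4.])]
top knob [array([29., -1.]), array([25., -0.]), array([20.,  0.]), array([15.,  1.])]
top capL [array([13., 78.]), array([ 8., 78.]), array([ 4., 77.]), array([-1., 77.])]
top capR [array([ 13., -36.]), array([  9., -35.]), array([  4., -34.]), array([ -0., -33.])]
side ringtop [array([14., 14.]), array([ 9., 29.]), array([ 4., 44.]), array([-1., 61.])]
side saddle [array([-17., -30.]), array([-22., -15.]), array([-26.,   1.]), array([-31.,  19.])]
side dark [array([-8., -8.]), array([-12.,   7.]), array([-17.,  22.]), array([-23.,  40.])]
side knob [array([ 29., -22.]), array([24., -7.]), array([19.,  9.]), array([13., 26.])]
side capR [array([ 19., -83.]), array([ 13., -67.]), array([  8., -51.]), array([  3., -32.])]
ring [-1.5 57.8 53.4] err 2.3
saddle [-29.1  13.5  52. ] err 1.4
dk [-10.9   2.7  20.8] err 0.6
dk-sad [-21.8   3.2  43.1] err 10.2
knob [22.3  0.2 31.9] err 1.1
st [  2. -73.  40.]
st [ 34.6 -92.7  40. ]
st [-28.9 -95.2  40. ]
st [  -2.2 -125.6   40. ]
st s [   1.6 -128.3   40. ]
st s [ -2.8 -69.7  40. ]
st s [ 34.2 -94.2  40. ]
st s [ -27.8 -101.1   40. ]
```

Ring at y≈58 mm, marker at y≈13.5 mm (tester frame), so the draw needed is about 44.5 mm. The stirrup centre is at about (3, -96). Next I hook in.

```bash
python3 -c "
from h import *
need(W(.003,-.096,.10))"
```

```text
t 5.35 p [ 0.5447 -0.1243  0.2402] loc [ -12.9 -108.   240.2] F [ 0.4 -0.6 -0. ] gw 0.004
tool mm [ 12.9  15.8 140.1] rot deg [-0.02  0.27 -0.88]
```

{"method": "apply_moves", "body": {"rows": [{"x":6.5,"y":8,"z":28,"ax":0,"ay":0,"az":-0.8,"gripper":1},{"x":6.5,"y":8,"z":28,"ax":0,"ay":0,"az":0,"gripper":1},{"x":0,"y":0,"z":40,"ax":0,"ay":0,"az":0,"gripper":1},{"x":0,"y":0,"z":35,"ax":0,"ay":0,"az":0,"gripper":1},{"x":0,"y":0,"z":9,"ax":0,"ay":0,"az":0,"gripper":1}]}}

```text
clock: 5.77
position: [0.56, -0.1035, 0.0947]
ee_rot: [0.721, 0.692, -0.002, -0.003]
ft_force: [-1.1, -0.5, -1.5]
grip_width: -0.001
grasp_force: 0.0
```

```bash
python3 -c "
from h import *
need(W(.003,-.096,.030))"
```

```text
t 5.77 p [ 0.56   -0.1035  0.0947] loc [  1.3 -86.5  94.7] F [-1.1 -0.5 -1.5] gw -0.001
tool mm [-9.5  2.1 64.6] rot deg [-0.44 -0.05  0.51]
```

{"method": "apply_moves", "body": {"rows": [{"x":0,"y":0,"z":0,"ax":0,"ay":0,"az":0,"gripper":1}]}}

```text
clock: 5.85
position: [0.5615, -0.1036, 0.0978]
ee_rot: [0.722, 0.692, -0.001, -0.002]
ft_force: [0.2, -0.2, 1.0]
grip_width: -0.001
grasp_force: 0.0
```

```bash
python3 -c "
from h import *
need(W(.003,-.096,.030))"
```

```text
t 5.85 p [ 0.5615 -0.1036  0.0978] loc [  2.8 -86.5  97.8] F [ 0.2 -0.2  1. ] gw -0.001
tool mm [-9.5  0.5 67.8] rot deg [-0.28 -0.04  0.51]
```

{"method": "apply_moves", "body": {"rows": [{"x":-9.5,"y":0.3,"z":10,"ax":0,"ay":0,"az":0,"gripper":1},{"x":0,"y":0,"z":17,"ax":0,"ay":0,"az":0,"gripper":1},{"x":0,"y":0,"z":15,"ax":0,"ay":0,"az":0,"gripper":1},{"x":0,"y":0,"z":15,"ax":0,"ay":0,"az":0,"gripper":1},{"x":0,"y":0,"z":10,"ax":0,"ay":0,"az":0,"gripper":1}]}}

```text
clock: 6.27
position: [0.5641, -0.1143, 0.0339]
ee_rot: [0.722, 0.692, 0.0, 0.001]
ft_force: [-0.3, 0.5, 0.2]
grip_width: 0.005
grasp_force: 0.0
```

{"method": "apply_moves", "body": {"rows": [{"x":0,"y":0,"z":0,"ax":0,"ay":0,"az":0,"gripper":1},{"x":0,"y":0,"z":0,"ax":0,"ay":0,"az":0,"gripper":1}]}}

```text
clock: 6.43
position: [0.5638, -0.1135, 0.0342]
ee_rot: [0.722, 0.692, 0.0, 0.001]
ft_force: [0.3, 0.2, 0.3]
grip_width: -0.004
grasp_force: 0.0
```

```bash
cat >> h.py <<'E'
def feat(tag):
    import pickle
    t=camera('top');s=camera('side');pickle.dump((t,s),open(tag+'.pkl','wb'));return t,s
def prof(c,xl,z,y0=90,y1=-30,n=61):
    "grey along tester y at local x, height z"
    g=cv2.GaussianBlur(cv2.cvtColor(c['color'],cv2.COLOR_RGB2GRAY),(0,0),.4).astype(np.float32)
    ys=np.linspace(y0,y1,n);uv=np.array([proj(c,W(xl/1e3,y/1e3,z/1e3)) for y in ys],np.float32)
    return ys,cv2.remap(g,uv[:,0].reshape(1,-1),uv[:,1].reshape(1,-1),cv2.INTER_LINEAR)[0]
def show():
    t=camera('top');s=camera('side')
    for n,c,xs,z in(('top',t,(3,-10),55),('side',s,(3,-8),55),('topM',t,(-27,-30),52),('sideM',s,(-27,-30),52)):
        for x in xs:
            y,g=prof(c,x,z); print(n,x,' '.join('%d'%v for v in g))
    return
E
python3 -c "
from h import *
need(W(.003,-.096,.030))
print(np.linspace(90,-30,61)[:3]);show()"
```

```text
t 6.43 p [ 0.5638 -0.1135  0.0342] loc [  5.6 -96.4  34.2] F [0.3 0.2 0.3] gw -0.004
tool mm [ 0.4 -2.6  4.2] rot deg [0.07 0.02 0.51]
[90. 88. 86.]
top 3 130 130 126 112 86 48 30 26 44 86 133 132 121 97 82 67 48 56 75 87 95 98 94 91 88 84 82 78 78 86 90 92 92 96 103 103 102 101 101 101 104 105 103 99 98 97 95 91 89 87 83 83 89 110 130 150 152 151 145 104 63
top -10 123 127 117 97 71 46 36 49 65 83 112 124 127 124 112 88 70 65 104 124 131 131 131 133 135 135 136 137 138 138 139 139 139 140 140 138 136 136 136 136 137 137 139 139 139 139 139 141 141 141 143 143 143 143 144 146 147 144 137 112 71
side 3 65 55 50 44 42 43 46 53 60 78 101 119 117 109 93 73 59 67 77 83 84 82 82 89 96 99 97 94 97 102 105 104 99 92 87 88 92 91 89 82 79 85 93 94 91 88 90 95 101 102 101 100 102 107 117 126 127 120 113 100 82
side -8 50 46 43 42 43 47 57 67 88 108 123 123 120 107 89 74 79 90 105 119 130 133 135 135 135 135 134 134 135 136 136 136 136 136 137 136 136 136 136 135 136 136 135 135 135 135 136 137 137 137 137 137 137 137 136 130 121 109 90 69 58
topM -27 94 92 93 94 94 95 97 101 106 116 121 123 125
[... 195 characters left out ...]
4 94 93 92 93 94 94 98 104 115 122 126 126 126 126 122 119 122 121 119 119 120 122 123 124 123 122 120 114 113 120 115 109 112 115 117 93 70 57 53 56 81 100 113 118 121 121 121 121 119 115 110 116 122 124 125 125 124 122 120 104
sideM -27 54 57 63 70 76 88 94 100 109 117 119 121 121 120 119 111 105 103 103 103 109 113 111 106 102 102 105 105 104 105 105 103 104 103 101 95 83 72 66 60 57 60 64 69 75 80 93 105 112 110 109 111 117 121 120 120 120 120 119 115 111
sideM -30 84 90 96 97 96 96 98 101 109 115 118 121 122 117 112 109 110 111 114 116 117 115 112 113 115 117 118 118 117 117 117 112 108 106 103 100 88 76 66 60 54 59 67 75 85 97 107 113 118 118 118 119 121 121 121 121 121 118 114 109 106
```

{"method": "apply_moves", "body": {"rows": [{"x":-5,"y":-2,"z":3,"ax":0,"ay":0,"az":0.4,"gripper":1},{"x":-7,"y":0,"z":0,"ax":0,"ay":0,"az":0,"gripper":1},{"x":-7,"y":0,"z":0,"ax":0,"ay":0,"az":0,"gripper":1},{"x":-7,"y":0,"z":0,"ax":0,"ay":0,"az":0,"gripper":1},{"x":-7,"y":0,"z":0,"ax":0,"ay":0,"az":0,"gripper":1}]}}

```text
clock: 6.95
position: [0.5596, -0.1453, 0.0303]
ee_rot: [0.724, 0.69, 0.001, -0.001]
ft_force: [0.4, 7.0, 1.1]
grip_width: 0.002
grasp_force: 3.7
```

{"method": "apply_moves", "body": {"rows": [{"x":-5,"y":0,"z":0,"ax":0,"ay":0,"az":0,"gripper":1},{"x":0,"y":0,"z":0,"ax":0,"ay":0,"az":0,"gripper":1},{"x":0,"y":0,"z":0,"ax":0,"ay":0,"az":0,"gripper":1}]}}

```text
clock: 7.2
position: [0.5594, -0.1501, 0.0303]
ee_rot: [0.724, 0.69, 0.001, -0.001]
ft_force: [-0.5, 7.3, 1.9]
grip_width: 0.001
grasp_force: 3.5
```

```bash
cat >> h.py <<'E'
def rm():
    o,p,r=st(); print("t",round(o['clock'],2),"loc",(loc(p)*1000).round(1),"Fy",(o['ft_force'][:2]@EY).round(2),"F",o['ft_force'].round(1))
    show()
E
python3 -c "
from h import *
rm()"
```

```text
t 7.2 loc [   3.1 -133.1   30.3] Fy 7.25 F [-0.5  7.3  1.9]
top 3 120 120 118 112 105 98 65 37 24 30 47 95 124 133 118 103 104 103 98 98 98 98 94 92 88 79 68 51 39 35 59 85 89 96 103 103 101 100 101 103 105 105 104 100 97 95 94 91 90 88 84 79 78 88 102 121 140 152 155 150 133
top -10 120 124 118 108 96 73 51 31 36 46 59 87 119 125 128 127 128 129 130 131 131 132 132 134 136 136 130 103 63 70 89 124 134 139 139 139 137 137 137 136 137 138 139 139 140 139 139 142 142 143 143 143 144 145 146 146 146 144 144 140 132
side 3 76 69 63 55 50 47 43 44 45 55 72 88 102 109 104 91 76 79 88 90 88 83 82 88 93 90 84 74 66 64 76 83 87 87 87 88 92 92 89 83 80 85 93 95 92 88 90 95 101 102 101 100 101 104 113 120 124 128 133 123 108
side -8 86 69 55 47 42 43 47 52 65 82 102 115 125 129 131 132 132 132 132 133 134 134 135 131 124 114 94 77 69 87 106 118 128 134 136 136 136 135 135 136 136 136 135 135 135 135 136 136 136 136 136 136 136 137 137 136 135 133 119 99 81
topM -27 94 93 93 94 95 95 95 94 92 84 97 119 123 127 127 125 120 110 111 119 114 114 120 115 110 108 112 119 113 108 102 111 119 116 115 116 118 111 89 68 52 51 58 72 97 110 107 106 108 116 116 110 107 108 117 121 124 124 125 125 123
topM -30 93 92 93 95 94 94 94 91 86 74 85 116 123 127 128 126 122 112 112 121 122 123 124 122 119 112 114 122 122 118 110 114 121 117 118 122 122 114 90 69 53 53 65 89 107 119 120 121 121 123 122 120 114 112 120 123 124 125 125 125 123
sideM -27 55 57 63 71 78 82 82 88 100 110 114 118 120 121 122 115 109 108 111 114 117 116 113 108 104 103 104 105 102 98 93 90 90 98 105 105 97 87 78 69 63 65 64 64 65 68 81 94 102 103 103 104 108 111 115 118 120 120 121 119 115
sideM -30 84 90 97 100 100 97 92 90 100 109 115 120 123 122 122 119 115 114 114 112 109 108 108 111 114 117 119 121 115 110 110 113 116 120 120 119 106 92 81 73 65 62 61 61 68 75 84 95 106 111 115 118 121 121 121 121 121 121 121 120 113
```

The ring has moved to about 33 mm and the marker rode 3.6 mm of slack to about 8.8 mm. Force of 7.25 N implies a 21 mm draw, which agrees. About 24 mm remains, so I'll go 20 mm slowly and check.

{"method": "apply_moves", "body": {"rows": [{"x":-5,"y":0,"z":0,"ax":0,"ay":0,"az":0,"gripper":1},{"x":-5,"y":0,"z":0,"ax":0,"ay":0,"az":0,"gripper":1},{"x":-5,"y":0,"z":0,"ax":0,"ay":0,"az":0,"gripper":1},{"x":-3,"y":0,"z":0,"ax":0,"ay":0,"az":0,"gripper":1},{"x":-2,"y":0,"z":0,"ax":0,"ay":0,"az":0,"gripper":1}]}}

```text
clock: 7.72
position: [0.5585, -0.1687, 0.0302]
ee_rot: [0.723, 0.691, 0.001, -0.001]
ft_force: [-0.4, 11.5, 0.9]
grip_width: 0.001
grasp_force: 5.7
```

{"method": "apply_moves", "body": {"rows": [{"x":0,"y":0,"z":0,"ax":0,"ay":0,"az":0,"gripper":1},{"x":0,"y":0,"z":0,"ax":0,"ay":0,"az":0,"gripper":1},{"x":0,"y":0,"z":0,"ax":0,"ay":0,"az":0,"gripper":1}]}}

```text
clock: 7.97
position: [0.5585, -0.1683, 0.0302]
ee_rot: [0.723, 0.691, 0.001, -0.001]
ft_force: [0.1, 10.2, 0.9]
grip_width: -0.0
grasp_force: 5.3
```

```bash
python3 -c "
from h import *
for _ in range(3): print(get_obs()['ft_force'].round(2))
rm()"
```

```text
[ 0.07 10.2   0.87]
[ 0.07 10.2   0.87]
[ 0.07 10.2   0.87]
t 7.97 loc [   3.1 -151.4   30.2] Fy 10.19 F [ 0.1 10.2  0.9]
top 3 119 120 119 113 106 98 66 37 26 32 48 95 124 134 118 102 104 104 101 98 98 99 94 90 88 84 81 79 80 87 88 88 88 85 78 72 62 45 55 73 93 103 103 100 99 96 94 91 89 87 82 80 81 89 102 121 140 152 154 150 134
top -10 121 123 117 108 94 72 50 30 34 45 60 88 118 124 127 127 128 130 130 131 131 132 132 134 135 136 136 137 137 138 139 140 139 138 135 123 102 77 75 115 131 138 140 140 140 140 140 141 141 141 143 144 144 144 145 146 147 145 145 141 132
side 3 74 66 62 56 51 47 43 45 46 56 72 88 101 108 104 91 77 79 88 90 88 83 83 89 96 98 96 94 97 102 105 104 97 85 74 66 64 61 64 63 69 80 91 94 91 88 90 94 101 102 101 101 102 105 113 120 124 128 133 123 107
side -8 87 71 56 48 43 44 47 51 65 82 103 116 125 129 131 132 132 131 132 132 133 133 134 133 133 134 133 133 134 134 135 134 133 129 112 91 79 81 90 107 122 132 133 134 135 135 136 136 136 136 136 136 136 136 135 135 134 133 119 99 82
topM -27 94 93 94 95 95 94 92 93 92 84 97 119 124 128 129 126 120 109 111 120 11
[... 152 characters left out ...]
23
topM -30 94 95 95 94 94 93 91 89 85 74 86 117 125 129 128 126 122 113 113 122 123 124 126 123 118 112 113 121 122 120 111 114 119 117 119 124 123 114 87 67 52 53 65 87 107 121 121 121 120 122 121 120 113 110 119 123 126 126 125 124 123
sideM -27 55 58 64 70 76 82 83 89 100 110 113 118 120 121 122 115 110 108 111 114 116 116 113 109 106 102 101 100 98 94 90 87 87 96 104 105 97 88 78 69 63 64 63 63 64 67 80 93 101 101 102 104 108 111 115 118 120 121 121 119 115
sideM -30 84 91 97 99 99 96 91 89 99 109 115 120 123 122 122 119 116 114 114 112 109 108 108 111 114 115 113 110 107 105 106 110 114 120 120 119 106 93 81 72 64 61 60 61 67 74 83 95 105 110 114 117 120 121 121 121 122 121 121 120 112
```

{"method": "apply_moves", "body": {"rows": [{"x":-2,"y":0,"z":0,"ax":0,"ay":0,"az":0,"gripper":1},{"x":-2,"y":0,"z":0,"ax":0,"ay":0,"az":0,"gripper":1},{"x":-1.2,"y":0,"z":0,"ax":0,"ay":0,"az":0,"gripper":1},{"x":0,"y":0,"z":0,"ax":0,"ay":0,"az":0,"gripper":1},{"x":0,"y":0,"z":0,"ax":0,"ay":0,"az":0,"gripper":1}]}}

```text
clock: 8.48
position: [0.5583, -0.1732, 0.0301]
ee_rot: [0.723, 0.691, 0.001, -0.001]
ft_force: [-0.8, 11.7, 1.9]
grip_width: 0.001
grasp_force: 5.8
```

```bash
python3 - <<'E'
from h import *
o,p,r=st();print((loc(p)*1000).round(1),(o['ft_force'][:2]@EY).round(2))
t=camera('top');s=camera('side')
def cen(y,g,lo,hi,b):
    m=(y<hi)&(y>lo);w=np.clip(b-g[m],0,None);return (w@y[m]/w.sum()).round(2)
for c,n in((t,'top'),(s,'side')):
    for x,z in((-8,55),(-10,55),(-12,53)): y,g=prof(c,x,z,n=121);print(n,'ring',x,cen(y,g,0,25,128),y[(y<25)&(y>-5)][g[(y<25)&(y>-5)].argmin()])
    for x in(-24,-27,-30): y,g=prof(c,x,52,n=121);print(n,'mark',x,cen(y,g,-3,20,105))
save(t,'end',(245,150,325,190),10)
E
```

```text
[   3.1 -156.2   30.1] 11.6
top ring -8 10.72 11.0
top ring -10 10.69 11.0
top ring -12 11.45 11.0
top mark -24 7.54
top mark -27 8.36
top mark -30 8.88
side ring -8 12.63 13.0
side ring -10 14.18 13.0
side ring -12 13.29 14.0
side mark -24 8.61
side mark -27 7.22
side mark -30 6.71
```

View pics/end.png

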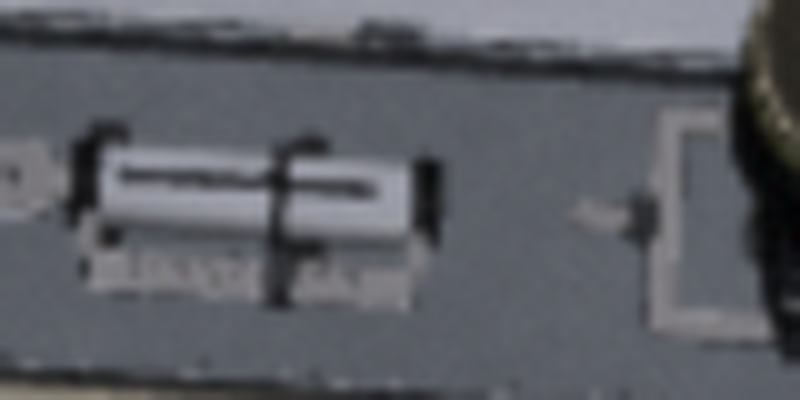

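The ring (column 276) is almost in line with the marker (column 278). Allowing for the tray tilt, it is about 2 mm short, so I'll add that and hold for more than a second.

{"method": "apply_moves", "body": {"rows": [{"x":-1,"y":0,"z":0,"ax":0,"ay":0,"az":0,"gripper":1},{"x":-1,"y":0,"z":0,"ax":0,"ay":0,"az":0,"gripper":1},{"x":0,"y":0,"z":0,"ax":0,"ay":0,"az":0,"gripper":1},{"x":0,"y":0,"z":0,"ax":0,"ay":0,"az":0,"gripper":1},{"x":0,"y":0,"z":0,"ax":0,"ay":0,"az":0,"gripper":1}]}}

```text
clock: 9.0
position: [0.5582, -0.175, 0.0301]
ee_rot: [0.723, 0.691, 0.001, -0.001]
ft_force: [-0.3, 13.0, 0.7]
grip_width: -0.004
grasp_force: 6.0
```

```bash
cat > m.py <<'E'
from h import *
o,p,r=st();print(o['clock'],(loc(p)*1000).round(1),(o['ft_force'][:2]@EY).round(2))
t=camera('top')
def cen(y,g,lo,hi,b):
    m=(y<hi)&(y>lo);w=np.clip(b-g[m],0,None);return (w@y[m]/w.sum()).round(2)
for x,z in((-8,55),(-10,55)): y,g=prof(t,x,z,n=121);print('ring',x,cen(y,g,0,25,128),y[(y<25)&(y>-5)][g[(y<25)&(y>-5)].argmin()])
for x in(-27,-30): y,g=prof(t,x,52,n=121);print('mark',x,cen(y,g,-3,20,105))
E
python3 m.py
```

```text
9.0 [   3.1 -158.    30.1] 12.95
ring -8 9.07 9.0
ring -10 9.31 8.0
mark -27 8.32
mark -30 8.9
```

The ring is within about 0.5 mm of the marker. Now I hold.

{"method": "apply_moves", "body": {"rows": [{"x":0,"y":0,"z":0,"ax":0,"ay":0,"az":0,"gripper":1},{"x":0,"y":0,"z":0,"ax":0,"ay":0,"az":0,"gripper":1},{"x":0,"y":0,"z":0,"ax":0,"ay":0,"az":0,"gripper":1},{"x":0,"y":0,"z":0,"ax":0,"ay":0,"az":0,"gripper":1},{"x":0,"y":0,"z":0,"ax":0,"ay":0,"az":0,"gripper":1}]}}

```text
clock: 9.47
position: [0.5582, -0.175, 0.0301]
ee_rot: [0.723, 0.691, 0.001, -0.001]
ft_force: [-0.6, 12.4, 1.5]
grip_width: -0.001
grasp_force: 6.0
```

{"method": "apply_moves", "body": {"rows": [{"x":0,"y":0,"z":0,"ax":0,"ay":0,"az":0,"gripper":1},{"x":0,"y":0,"z":0,"ax":0,"ay":0,"az":0,"gripper":1},{"x":0,"y":0,"z":0,"ax":0,"ay":0,"az":0,"gripper":1},{"x":0,"y":0,"z":0,"ax":0,"ay":0,"az":0,"gripper":1},{"x":0,"y":0,"z":0,"ax":0,"ay":0,"az":0,"gripper":1}]}}

```text
clock: 9.88
position: [0.5582, -0.175, 0.0301]
ee_rot: [0.723, 0.691, 0.001, -0.001]
ft_force: [0.3, 12.1, 1.2]
grip_width: 0.0
grasp_force: 6.0
```

{"method": "apply_moves", "body": {"rows": [{"x":0,"y":0,"z":0,"ax":0,"ay":0,"az":0,"gripper":1},{"x":0,"y":0,"z":0,"ax":0,"ay":0,"az":0,"gripper":1},{"x":0,"y":0,"z":0,"ax":0,"ay":0,"az":0,"gripper":1},{"x":0,"y":0,"z":0,"ax":0,"ay":0,"az":0,"gripper":1},{"x":0,"y":0,"z":0,"ax":0,"ay":0,"az":0,"gripper":1}]}}

```text
clock: 10.3
position: [0.5582, -0.175, 0.0301]
ee_rot: [0.723, 0.691, 0.001, -0.001]
ft_force: [-0.5, 12.3, 1.1]
grip_width: 0.001
grasp_force: 6.0
```

{"method": "apply_moves", "body": {"rows": [{"x":1.5,"y":0,"z":0,"ax":0,"ay":0,"az":0,"gripper":1},{"x":2.5,"y":0,"z":0,"ax":0,"ay":0,"az":0,"gripper":1},{"x":3,"y":0,"z":0,"ax":0,"ay":0,"az":0,"gripper":1},{"x":3,"y":0,"z":0,"ax":0,"ay":0,"az":0,"gripper":1},{"x":3,"y":0,"z":0,"ax":0,"ay":0,"az":0,"gripper":1}]}}

```text
clock: 10.72
position: [0.5588, -0.1626, 0.0302]
ee_rot: [0.723, 0.691, 0.001, -0.001]
ft_force: [0.3, 8.8, 1.0]
grip_width: -0.0
grasp_force: 4.7
```

{"method": "apply_moves", "body": {"rows": [{"x":3,"y":0,"z":0,"ax":0,"ay":0,"az":0,"gripper":1},{"x":3,"y":0,"z":0,"ax":0,"ay":0,"az":0,"gripper":1},{"x":3,"y":0,"z":0,"ax":0,"ay":0,"az":0,"gripper":1},{"x":3,"y":0,"z":0,"ax":0,"ay":0,"az":0,"gripper":1},{"x":3,"y":0,"z":0,"ax":0,"ay":0,"az":0,"gripper":1}]}}

```text
clock: 11.13
position: [0.5594, -0.1486, 0.0303]
ee_rot: [0.723, 0.69, 0.001, -0.001]
ft_force: [-0.3, 6.3, -0.8]
grip_width: -0.0
grasp_force: 3.3
```

{"method": "apply_moves", "body": {"rows": [{"x":2,"y":0,"z":0,"ax":0,"ay":0,"az":0,"gripper":1},{"x":2,"y":0,"z":0,"ax":0,"ay":0,"az":0,"gripper":1},{"x":2,"y":0,"z":0,"ax":0,"ay":0,"az":0,"gripper":1},{"x":2,"y":0,"z":0,"ax":0,"ay":0,"az":0,"gripper":1},{"x":2,"y":0,"z":0,"ax":0,"ay":0,"az":0,"gripper":1}]}}

```text
clock: 11.55
position: [0.5599, -0.1394, 0.0303]
ee_rot: [0.724, 0.69, 0.0, -0.0]
ft_force: [-0.2, 5.2, 0.7]
grip_width: -0.002
grasp_force: 2.4
```

```bash
python3 m.py
```

```text
11.55 [   3.  -122.4   30.3] 5.23
ring -8 9.09 9.0
ring -10 9.33 8.0
mark -27 8.34
mark -30 8.91
```

{"method": "apply_moves", "body": {"rows": [{"x":1.5,"y":0,"z":0,"ax":0,"ay":0,"az":0,"gripper":1},{"x":1.5,"y":0,"z":0,"ax":0,"ay":0,"az":0,"gripper":1},{"x":1.5,"y":0,"z":0,"ax":0,"ay":0,"az":0,"gripper":1},{"x":1,"y":0,"z":0,"ax":0,"ay":0,"az":0,"gripper":1},{"x":1,"y":0,"z":0,"ax":0,"ay":0,"az":0,"gripper":1}]}}

```text
clock: 12.02
position: [0.5602, -0.1336, 0.0303]
ee_rot: [0.724, 0.69, 0.0, 0.0]
ft_force: [-0.2, 3.5, 1.5]
grip_width: 0.001
grasp_force: 1.8
```

{"method": "apply_moves", "body": {"rows": [{"x":1,"y":0,"z":0,"ax":0,"ay":0,"az":0,"gripper":1},{"x":1,"y":0,"z":0,"ax":0,"ay":0,"az":0,"gripper":1},{"x":1,"y":0,"z":0,"ax":0,"ay":0,"az":0,"gripper":1},{"x":1,"y":0,"z":0,"ax":0,"ay":0,"az":0,"gripper":1},{"x":1,"y":0,"z":0,"ax":0,"ay":0,"az":0,"gripper":1}]}}

```text
clock: 12.43
position: [0.5603, -0.1293, 0.0302]
ee_rot: [0.724, 0.69, -0.0, 0.0]
ft_force: [0.4, 0.0, -0.3]
grip_width: -0.003
grasp_force: 0.0
```

{"method": "apply_moves", "body": {"rows": [{"x":2,"y":0,"z":0,"ax":0,"ay":0,"az":0,"gripper":1},{"x":2,"y":0,"z":0,"ax":0,"ay":0,"az":0,"gripper":1},{"x":2,"y":0,"z":0,"ax":0,"ay":0,"az":0,"gripper":1},{"x":0,"y":0,"z":0,"ax":0,"ay":0,"az":0,"gripper":1}]}}

```text
clock: 12.77
position: [0.5607, -0.1222, 0.0302]
ee_rot: [0.724, 0.69, 0.0, 0.0]
ft_force: [0.6, 0.7, 0.4]
grip_width: -0.0
grasp_force: 0.0
```

```bash
python3 m.py; python3 -c "
from h import *
t=camera('top');y,g=prof(t,3,40,-50,-140,46);print(y[:2],g.round())"
```

```text
12.7667 [   2.9 -105.2   30.2] 0.72
ring -8 9.12 9.0
ring -10 9.38 8.0
mark -27 8.9
mark -30 9.11
[-50. -52.] [118. 119. 120. 116. 100.  79.  63.  53.  51.  63.  80. 102. 110. 106.
 100.  97.  96.  96.  96.  91.  75.  45.  26.  11.   9.   7.   5.   6.
   6.   5.   5.   6.   7.   6.   3.   4.   5.   8.  14.  22.  33.  42.
  49.  55.  61.  65.]
```

The rod is home, force is zero, and the ring stayed at the marker. I'll lift straight out and retreat.

{"method": "apply_moves", "body": {"rows": [{"x":3,"y":0,"z":0,"ax":0,"ay":0,"az":0,"gripper":1},{"x":0,"y":0,"z":-10,"ax":0,"ay":0,"az":0,"gripper":1},{"x":0,"y":0,"z":-20,"ax":0,"ay":0,"az":0,"gripper":1},{"x":0,"y":0,"z":-30,"ax":0,"ay":0,"az":0,"gripper":1},{"x":0,"y":0,"z":-40,"ax":0,"ay":0,"az":0,"gripper":1}]}}

```text
clock: 13.28
position: [0.5592, -0.1191, 0.13]
ee_rot: [0.724, 0.69, -0.001, -0.002]
ft_force: [1.0, -0.2, 0.7]
grip_width: -0.002
grasp_force: 0.0
```

{"method": "apply_moves", "body": {"rows": [{"x":-20,"y":0,"z":-35,"ax":0,"ay":0,"az":0,"gripper":1},{"x":-30,"y":-20,"z":-15,"ax":0,"ay":0,"az":0,"gripper":1},{"x":-35,"y":-20,"z":0,"ax":0,"ay":0,"az":0,"gripper":1},{"x":-30,"y":-10,"z":0,"ax":0,"ay":0,"az":0,"gripper":1},{"x":-10,"y":0,"z":0,"ax":0,"ay":0,"az":0,"gripper":1}]}}

```text
clock: 13.7
position: [0.502, -0.2477, 0.1814]
ee_rot: [0.726, 0.688, -0.001, 0.001]
ft_force: [0.3, -1.2, -0.0]
grip_width: 0.001
grasp_force: 0.0
```

{"method": "apply_moves", "body": {"rows": [{"x":0,"y":0,"z":0,"ax":0,"ay":0,"az":0,"gripper":1},{"x":0,"y":0,"z":0,"ax":0,"ay":0,"az":0,"gripper":1},{"x":0,"y":0,"z":0,"ax":0,"ay":0,"az":0,"gripper":1}]}}

```text
clock: 13.95
position: [0.5056, -0.2402, 0.1805]
ee_rot: [0.723, 0.691, 0.0, -0.0]
ft_force: [0.8, 0.4, -0.5]
grip_width: -0.0
grasp_force: 0.0
```

```bash
python3 m.py; python3 - <<'E'
from h import *
import pickle
s=camera('side');t=camera('top')
_,s1=pickle.load(open("c1.pkl","rb"))
d=np.abs(s['color'].astype(int)-s1['color']).sum(2)>90
n,l,stt,c=cv2.connectedComponentsWithStats(d.astype(np.uint8))
print([(stt[i].tolist()) for i in range(1,n) if stt[i][4]>15])
E
```

```text
13.95 [ -46.1 -225.8  180.5] 0.49
ring -8 9.16 9.0
ring -10 9.38 8.0
mark -27 8.9
mark -30 9.12
[[229, 0, 92, 18, 577], [359, 0, 2, 12, 23], [437, 0, 5, 6, 19], [432, 13, 8, 8, 18], [252, 14, 13, 4, 28], [267, 17, 9, 4, 20], [237, 19, 11, 8, 66], [229, 25, 24, 46, 507], [314, 27, 48, 7, 92], [238, 28, 9, 8, 21], [305, 33, 8, 4, 20], [257, 35, 43, 84, 1190], [233, 68, 21, 25, 374], [402, 90, 40, 7, 64], [231, 99, 14, 11, 103], [382, 122, 25, 33, 90], [414, 148, 11, 11, 22], [406, 150, 13, 20, 60], [405, 157, 7, 13, 19], [432, 171, 14, 18, 51], [416, 178, 10, 13, 53]]
```

The only differences between the pictures are the arm itself. The cover and bystanders are unchanged, and the ring is level with the marker.

```bash
python3 -c "
from workcell import *
print(hand_in())"
```

```text
the job is handed in; nothing more can be done
None
```

I handed the job in after about 14 s of the 72 s: the cover rests open on its buffers, the strip was pulled and held steady for about 1.5 s at roughly 12.3 N, and the rod was eased home with the peak ring measuring within about 0.5 mm of the marker.

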